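Open the safety-capped cleaner bottle at the tumbler restocking counter

ROBOT

A 6-joint arm with a two-finger parallel gripper is mounted at the origin on the work surface. World frame = base frame: x ahead of the robot, y to its left, z up, the work surface at z = 0. Lengths are in m, angles in degrees, forces in N, time in s.
With the tool pointing down it reaches from about 0.275 to 0.75 m from the base axis. Payload 10.2 kg.
Tool frame: the origin (TCP) lies at the very end of the fingers, on their centre line; the grasp point (between the pads) lies 19 mm behind it; z points along the fingers, x is the direction in which the jaws open and shut, and the axes are right-handed (so a half turn about z gives the same grasp; the last joint's range is limited). The gripper opens to 85 mm and grips with 20 to 120 N. Pads are 22 mm wide; open, the fingers measure 114 mm over their backs; the gripper's body (76 mm by 85 mm) begins 54 mm behind the grasp point. The pads swing forward as they close: fully open they stand 13 mm farther back than shut.
Start: joints at [-87.284, 17.928, 85.812, -0, 76.261, -12.8], TCP at [0.14, -0.506, 0.231] pointing down, gripper open.
Joint ranges: [-168.41, 168.41], [-55.51, 124.54], [10.69, 146.95], [-70.63, 250.63], [1, 178], [-165.06, 165.06]. Speed limits (degrees/s): [136.94, 136.94, 172.46, 180, 180, 180].

INTERFACE

Orientations are given as a 3x3 rotation matrix whose columns are the frame's x, y, z axes.
In Python, from station import robot gives the robot as it stands.
- The arm moves only by the tool send_rows, never from a script. Its argument "deltas" is a list of rows, each an object with "claw": the closure, from 0 (fully open) to 1 (shut); "delta_pos": the shift along the world's x, y, z in m, a list of three; "twist": the turn, a rotation vector about the world's x, y, z in rad, a list of three. A call has 1 to 8 rows; each row is the pose to reach, as a shift and turn from the pose commanded when the call began; what a row does not reach only later rows make up. A row lasts 1/12 s, in which the tool goes at most 41.7 mm and 7.16 degrees, less where a joint would pass 70% of its speed; a pose out of reach is approached as far as the arm can. A call with a gripper value outside its range is refused whole. The fingers move at their own pace and stop on an object; "newtons" is the grip in N (left out, the last holds). Time passes only in rows, so rows that repeat a pose let the fingers close. It gives the time, the measured TCP pose, the force and the opening at its end, in the units of the state.
- robot.state(): the state, without advancing time (a new reading comes with each control period).
- robot.capture(name): name is "side" or "top"; returns a dict with "color" (400x640x3 uint8, red, green, blue), "camera_matrix" (3x3 intrinsics, pixels), "k1" (the pictures are not rectified: a ray, as slopes to the right and down, at radius r is drawn at 1 + k1 r^2 times it, then the intrinsics apply), "R" (3x3) and "t" (3): a world point X has camera coordinates R X + t. Camera axes: x right, y down, z forward; pixel columns grow to the right and rows downward; lengths in m; the calibration is good to about 2 mm. A picture is of the moment at which its call begins. There is no depth.
- robot.job_done(): hands the job in, once; it reports no verdict.
The state is a dict: "time_s": time; "q": joint angles; "dq": joint speeds; "effort": joint torques, N m; "ee_pos": TCP position; "tcp_rot": TCP orientation; "wrist_force": force on the tool from outside, world axes, zero at the start; "wrist_torque": the same for the moment, N m; "width": opening from 0.0 (shut) to 1.0 (fully open).
Only numpy, scipy, OpenCV 4.12 (cv2) and the standard library are available. Lean on these libraries where they do the work, as an engineer would, in place of code of your own. Each camera call takes 0.05 s, during which the arm holds its last target. There are 200 camera calls.

TASK

First slide the flat wooden guard straight up out of its two slots over the cleaner bottle and stand it, feet down, in the long metal trough, then let go of it. Then grip the bottle's push-and-turn safety cap, press it down, twist it anticlockwise until it comes free and lift it straight up; finish while still holding the cap, upright, about 8 cm above the open bottle. Leave the other things on the counter where they are.

Things in the scene. Friction and masses are not known exactly. Their poses are not given: they have to be found in the camera images.
- stand: White tray 220 x 120 x 18 mm, fixed, left or right of the trough; origin under its centre, x along its length, z up. In its middle a fixed bottle: 76 mm wide, its shoulder ending 98 mm above the counter, then a 25 mm neck. Two grey sockets at x = +66 and -66 mm, tops 58 mm above the counter, 38 x 23 mm outside, each with a slot 26 mm (x) by 11 mm (y), 40 mm deep.
- bottle_mouth (a point): Centre of the top of the bottle's neck, 131 mm above the counter; axes as the stand's. The cap moves along and turns about the vertical axis here. Kept pressed, it turns anticlockwise seen from above (not clockwise): past 50 degrees it is free to rise, near 75 degrees it meets a stop; 60 degrees is a good turn. If let go there, the spring raises it 6 mm.
- cap_center (a point): Centre (half-way up) of the grey ribbed round safety cap: 50 mm wide, 32 mm tall, 30 g, z up its axis. Locked at the start, this point 7 mm above bottle_mouth, its underside 24 mm above the shoulder. It neither turns nor lifts until pressed down over 4 mm; it goes down 7 mm to a hard stop against a spring: 6 N at first, 13 N at the bottom.
- guard_beam (a point): Centre of the top beam of the guard, a loose flat arch of brown board: 8 mm thick, 154 wide, 192 tall, 100 g. Beam 46 mm high (top edge 23 mm above this point), two legs 22 mm wide, 146 long, 110 apart. x along its width, y through its thickness, z up. At the start it stands over the bottle on the tray, legs 40 mm deep in the slots, axes as the stand's, beam 10 mm above the cap.
- guard_foot (a point): Point midway between the lower ends of the guard's two legs, 169 mm below guard_beam along the guard's z; axes as the guard's.
- trough: Open-topped aluminium trough, fixed: 200 x 36 mm outside, 65 mm tall, inside 188 x 24 mm, its floor 6 mm above the counter, on a foot plate 90 mm wide and 4 mm thick; origin at the centre of its underside, x along its length, z up. The guard stands in it lengthwise, either way round, and may lean against a wall.
- tumbler_a: Bystander: clear tumbler 78 mm wide, 138 mm tall plus a 60 mm straw, far side. Origin at the centre of its underside.
- tumbler_b: Bystander: another such tumbler, far side. Origin at the centre of its underside.
- tumbler_c: Bystander: clear tumbler 78 mm wide, 108 mm tall, no straw, right side. Origin at the centre of its underside.
- lid_stack: Bystander: pile of four round wooden lids, 68 mm wide, 36 mm tall, between stand and trough. Origin at the centre of its underside.
- price_stand: Bystander: small white price-card stand, 30 x 50 mm, 46 mm tall, between stand and trough, farther out. Origin at the centre of its underside.
- carton: Bystander: cardboard carton 90 x 110 x 80 mm tall, left side. Origin at the centre of its underside.
- mug: Bystander: white mug 80 mm wide, 90 mm tall, right side. Origin at the centre of its underside.
Things that resemble listed ones, but are neither listed nor needed, are in the scene too. What is shaped like the part that bears cap_center but pink or purple is not meant.

How it is judged (in metres and radians):
On the way, in this order (a step that is already met when the one before it is completed fails the run):
1. the guard is lifted out of its slots (z of guard_foot in the frame of stand above 0.06 m and contact force between the fingers and guard above 0.3 N), for 0.1 s.
2. the guard stands in the trough, let go (z of guard_foot in the frame of trough below 0.022 m and x of guard_foot in the frame of trough between -0.03 and 0.03 m and y of guard_foot in the frame of trough between -0.02 and 0.02 m and angle between guard_beam's own z axis and vertical below 0.5 rad and contact force between the fingers and guard below 0.1 N and linear speed of guard below 0.05 m/s), for 0.2 s.
3. the cap is pressed down on the bottle (z of cap_center in the frame of bottle_mouth below 0.0035 m and contact force between the fingers and cap above 0.3 N), for 0.05 s.
At the end, for the whole second after the job is handed in: Cap held still, upright (0.3 rad), centre 50 to 150 mm above the bottle mouth and within 35 mm of its axis, clear of the stand; guard let go, standing in the trough (feet on its floor, within 30 mm lengthwise, 20 mm crosswise), leaning under 0.5 rad (z of guard_foot in the frame of trough below 0.022 m and x of guard_foot in the frame of trough between -0.03 and 0.03 m and y of guard_foot in the frame of trough between -0.02 and 0.02 m and angle between guard_beam's own z axis and vertical below 0.5 rad and contact force between the fingers and guard below 0.1 N and z of cap_center in the frame of bottle_mouth between 0.05 and 0.15 m and horizontal distance between cap_center and bottle_mouth below 0.035 m and angle between cap_center's own z axis and vertical below 0.3 rad and contact force between the fingers and cap above 1 N and contact force between cap and stand below 0.1 N and linear speed of cap below 0.03 m/s); the arm keeps its last pose, push and grip.
It fails at once if a bystander is moved by more than 30 mm (distance of any of tumbler_a, tumbler_b, tumbler_c, lid_stack, price_stand, carton, mug from where it was at the start of the episode above 0.03 m).
It fails at once if the guard is tipped over (angle between guard_beam's own z axis and vertical above 0.8 rad).
It also fails if it takes over 59 s, if anything falls off the work surface, if the arm or the gripper's body presses on something with over 40 N, if the wrist force passes 120 N, or if a joint passes its speed limit or range.

## Working session

There is one attempt and no reset: what is moved stays moved. The work goes in short steps, Python scripts to look and compute and a tool call to move; the robot and the scene stay as the last step left them, time stands still between calls to the robot, and variables do not carry over. Pictures are saved under pics/ and viewed, on a budget of 10 in all, crops included, one or two more only if the job needs it, and the job is handed in when it is done.

Besides the shell and the picture viewer there is one more tool, called after "Call:" as a command line: name --argument value ..., lists and objects as JSON in quotes. send_rows: Moves the arm, as the interface text tells. Its arguments: {"type":"object","properties":{"deltas":{"type":"array"},"newtons":{"type":"number"}},"required":["deltas"]}

```bash
mkdir -p pics; ls
python3 - <<'E'
from station import robot
import cv2,numpy as np
for n in("side","top"):
    c=robot.capture(n); cv2.imwrite(f"pics/{n}0.png",c["color"][:,:,::-1]); np.savez(f"{n}0.npz",**c)
    print(n,c["camera_matrix"].tolist(),c["k1"],(-c["R"].T@c["t"]).round(3),c["R"].round(3).tolist())
print(robot.state())
E
```

```text
pics
side [[419.5244939048671, 0.0, 316.25527924947136], [0.0, 419.5244939048671, 198.60119667703862], [0.0, 0.0, 1.0]] -0.10395759580953923 [-0.089  0.821  1.082] [[-0.78, -0.626, 0.002], [-0.421, 0.522, -0.742], [0.464, -0.58, -0.67]]
top [[439.9057337917966, 0.0, 319.67588910874395], [0.0, 439.9057337917966, 197.50834034196785], [0.0, 0.0, 1.0]] 0.016097478098627334 [ 0.348 -0.019  1.317] [[-0.027, -0.999, -0.019], [-0.985, 0.03, -0.167], [0.168, 0.014, -0.986]]
{'time_s': 0.1, 'q': array([-8.72818536e+01,  1.79558622e+01,  8.58462284e+01, -7.15482256e-04,
        7.62598520e+01, -1.27983357e+01]), 'dq': array([ 0.00799184,  0.05545777, -0.08147657, -0.00902456,  0.05192159,
        0.10140558]), 'effort': array([ 2.80863584e-03, -4.12900758e+01, -2.60146397e+01, -2.01377038e-04,
        3.06902708e-03, -6.98576184e-07]), 'ee_pos': array([ 0.1404346 , -0.50565729,  0.23081818]), 'tcp_rot': array([[ 2.67518399e-01, -9.63552750e-01, -6.33854594e-05],
       [-9.63552172e-01, -2.67518310e-01,  1.07931140e-03],
       [-1.05693023e-03, -2.27660460e-04, -9.99999416e-01]]), 'wrist_force': array([0.47252389, 0.05092313, 1.10151252]), 'wrist_torque': array([ 0.04068845, -0.0458412 ,  0.03163856]), 'width': 0.9999752479923426}
```

View pics/side0.png

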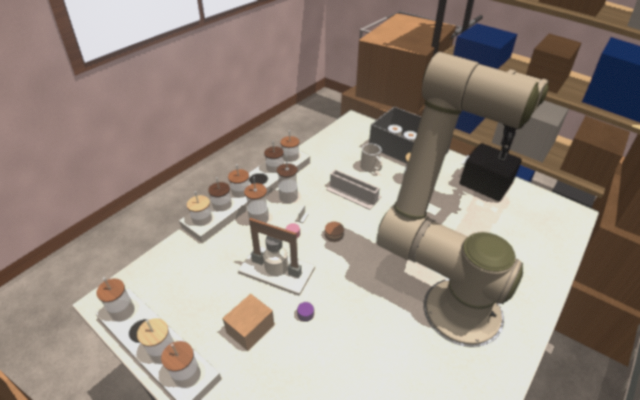

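View pics/top0.png

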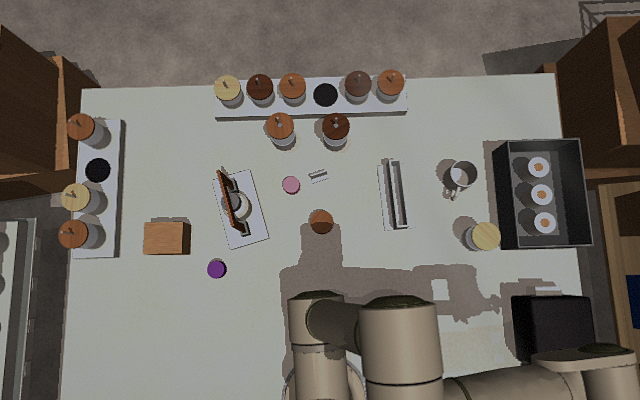

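Side view: the brown guard is at about (275,235), over the bottle on the white tray. In the top view the tray is at (240,208), the trough at (393,193), the lid stack at (320,221) and the price stand at (318,175).

These could be mistaken for the wanted parts:
- **Cap:** the pink cap (291,184) and the purple cap (216,268) are loose decoys. The real grey cap is under the guard, at top (238,205) and side (275,243).
- **Trough:** the black box (543,190) and the white lid trays are not it. The grey trough is at (393,193).

I'll check this choice in one close crop.

```bash
cat > h.py <<'E'
import numpy as np,cv2
def ray(c,uv):
    K=c["camera_matrix"];d=(np.asarray(uv,float)-K[:2,2])/K[0,0];x=d.copy()
    for _ in range(30): x=d/(1+float(c["k1"])*(x@x))
    return -c["R"].T@c["t"], c["R"].T@np.r_[x,1]
def plane(c,uv,z):
    o,v=ray(c,uv); return o+v*(z-o[2])/v[2]
def proj(c,X):
    p=c["R"]@np.asarray(X,float)+c["t"]; s=p[:2]/p[2]; s=s*(1+float(c["k1"])*(s@s)); K=c["camera_matrix"]; return s*K[0,0]+K[:2,2]
def two(c1,u1,c2,u2):
    A=np.zeros((3,3));b=np.zeros(3)
    for c,u in((c1,u1),(c2,u2)):
        o,v=ray(c,u);v/=np.linalg.norm(v);P=np.eye(3)-np.outer(v,v);A+=P;b+=P@o
    return np.linalg.solve(A,b)
E
python3 - <<'E'
import cv2,numpy as np
t=cv2.imread("pics/top0.png");s=cv2.imread("pics/side0.png")
f=lambda im,x,y,w,h,k:cv2.resize(im[y:y+h,x:x+w],None,fx=k,fy=k,interpolation=cv2.INTER_CUBIC)
a=f(t,205,155,70,100,5.5);b=f(t,370,145,45,100,5.5);c=f(s,230,205,95,92,5.5)[:, :]
H=550;im=np.hstack([cv2.copyMakeBorder(x,0,H-x.shape[0],0,0,0) if x.shape[0]<H else x[:H] for x in(a,b)])
c=cv2.resize(c,(int(95*1.85),int(92*1.85)))
cv2.imwrite("pics/crop1.png",im);print(im.shape)
E
```

```text
(550, 633, 3)
```

View pics/crop1.png

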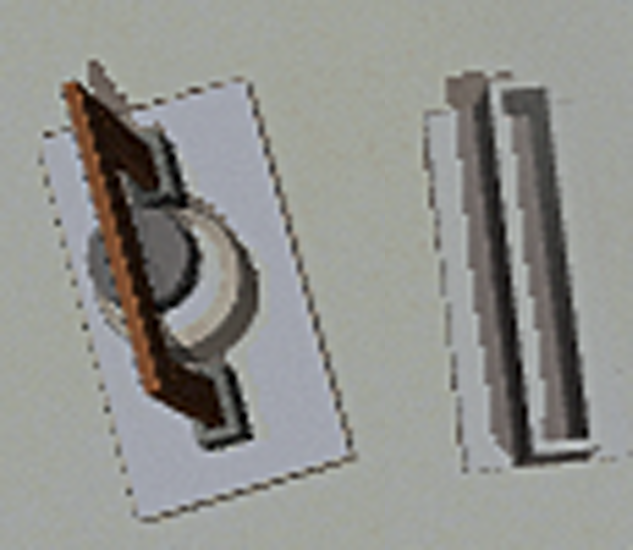

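The crop confirms it: a grey cap under the brown guard, and an aluminium trough with a foot plate. The tray corners and beam ends are sharp. Next I need a better view of the trough's rim, so I'll compute first estimates, overlay them and check.

Run:
```python
from h import *
t=dict(np.load("top0.npz"));s=dict(np.load("side0.npz"))
px=lambda x,y,ox,oy:((x+.5)/5.5-.5+ox,(y+.5)/5.5-.5+oy)
C=[plane(t,px(*p,205,155),.018) for p in((248,78),(42,133),(140,520),(354,457))]
C=np.array(C);print(C.round(4),"ctr",C.mean(0).round(4),[np.linalg.norm(C[i]-C[i-1]).round(4) for i in range(4)])
for a,b in((1,2),(0,3)):
    d=C[a]-C[b];print("dir",np.degrees(np.arctan2(d[1],d[0])))
B=np.array([plane(t,px(*p,205,155),.210) for p in((70,85),(155,390))]);d=B[0]-B[1]
print("beam",B.round(4),B.mean(0).round(4),np.linalg.norm(d),np.degrees(np.arctan2(d[1],d[0])))
ti=cv2.imread("pics/top0.png");si=cv2.imread("pics/side0.png")
f=lambda im,x,y,w,h,k:cv2.resize(im[y:y+h,x:x+w],None,fx=k,fy=k,interpolation=cv2.INTER_CUBIC)
a=f(ti,370,150,50,90,6);b=f(si,322,168,65,45,6)
im=np.zeros((540,700,3),np.uint8);im[:,:300]=a;im[:270,305:695]=b
b=f(si,235,210,85,55,4.5)[:265];im[272:272+b.shape[0],305:305+b.shape[1]]=b
cv2.imwrite("pics/crop2.png",im)
```

```text
[[0.6641 0.209  0.018 ]
 [0.6365 0.3227 0.018 ]
 [0.4229 0.267  0.018 ]
 [0.4533 0.152  0.018 ]] ctr [0.5442 0.2377 0.018 ] [np.float64(0.2183), np.float64(0.1169), np.float64(0.2207), np.float64(0.119)]
dir 14.607110139486506
dir 15.14134661983756
beam [[0.6166 0.2592 0.21  ]
 [0.4712 0.2182 0.21  ]] [0.5439 0.2387 0.21  ] 0.1510202364816825 15.75023817648645
```

View pics/crop2.png

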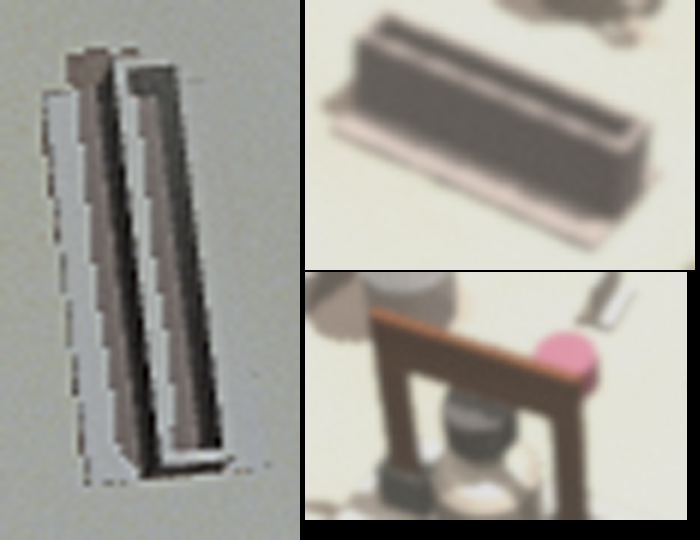

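Run:
```python
from h import *
t=dict(np.load("top0.npz"));s=dict(np.load("side0.npz"))
px=lambda x,y:((x+.5)/6-.5+370,(y+.5)/6-.5+150)
ps=lambda x,y:((x-305+.5)/6-.5+322,(y+.5)/6-.5+168)
def go(n,L,z,c,f):
    P=np.array([plane(c,f(*p),z) for p in L]);print(n,P.round(4).tolist(),P.mean(0).round(4))
    print([np.linalg.norm(P[i]-P[i-1]).round(4) for i in range(len(P))],[np.degrees(np.arctan2(*(P[a]-P[b])[1::-1])).round(2) for a,b in((0,-1),(1,-2))])
go("inner",((128,66),(178,65),(222,450),(165,453)),.065,t,px)
go("plate",((43,92),(200,80),(268,465),(86,485)),.004,t,px)
# side rim outer corners: far-left, near-right, front-left, ...
go("side rim",((360,38),(388,12),(650,125),(615,145)),.065,s,ps)
```

```text
inner [[0.6642, -0.2126, 0.065], [0.6639, -0.2368, 0.065], [0.4756, -0.2468, 0.065], [0.475, -0.2199, 0.065]] [ 0.5697 -0.229   0.065 ]
[np.float64(0.1893), np.float64(0.0242), np.float64(0.1885), np.float64(0.027)] [np.float64(2.21), np.float64(3.05)]
plate [[0.6673, -0.1781, 0.004], [0.6711, -0.2581, 0.004], [0.4737, -0.2802, 0.004], [0.4663, -0.1897, 0.004]] [ 0.5696 -0.2265  0.004 ]
[np.float64(0.2013), np.float64(0.0801), np.float64(0.1986), np.float64(0.0908)] [np.float64(3.29), np.float64(6.39)]
side rim [[0.6605, -0.2051, 0.065], [0.6627, -0.2382, 0.065], [0.4679, -0.2498, 0.065], [0.4746, -0.2202, 0.065]] [ 0.5664 -0.2283  0.065 ]
[np.float64(0.1865), np.float64(0.0332), np.float64(0.1951), np.float64(0.0304)] [np.float64(4.64), np.float64(3.41)]
```

Estimates so far:
- **Stand:** (0.544, 0.238), yaw about 15°.
- **Trough:** (0.569, -0.2285), yaw about 3°.

The tool's x axis is already at -74.5°, which lies across the guard. I'll move over to the guard.

Call:
send_rows --deltas '[{"claw": 0,"delta_pos": [0.01,0.02,0.02],"twist": [0,0,0]},{"claw": 0,"delta_pos": [0.03,0.05,0.04],"twist": [0,0,0]},{"claw": 0,"delta_pos": [0.045,0.08,0.06],"twist": [0,0,0]},{"claw": 0,"delta_pos": [0.06,0.115,0.07],"twist": [0,0,0]},{"claw": 0,"delta_pos": [0.08,0.15,0.07],"twist": [0,0,0]},{"claw": 0,"delta_pos": [0.1,0.185,0.07],"twist": [0,0,0]},{"claw": 0,"delta_pos": [0.12,0.22,0.07],"twist": [0,0,0]},{"claw": 0,"delta_pos": [0.14,0.255,0.07],"twist": [0,0,0]}]'

```text
time_s: 0.77
ee_pos: [0.2808, -0.249, 0.3012]
tcp_rot: [[0.267, -0.964, 0.0], [-0.964, -0.267, 0.0], [-0.0, -0.0, -1.0]]
wrist_force: [0.2, -0.2, 0.8]
width: 0.997
```

Call:
send_rows --deltas '[{"claw": 0,"delta_pos": [0.017,0.032,0],"twist": [0,0,0]},{"claw": 0,"delta_pos": [0.034,0.064,0],"twist": [0,0,0]},{"claw": 0,"delta_pos": [0.051,0.096,0],"twist": [0,0,0]},{"claw": 0,"delta_pos": [0.068,0.128,0],"twist": [0,0,0]},{"claw": 0,"delta_pos": [0.085,0.16,0],"twist": [0,0,0]},{"claw": 0,"delta_pos": [0.102,0.192,0],"twist": [0,0,0]},{"claw": 0,"delta_pos": [0.119,0.224,0],"twist": [0,0,0]},{"claw": 0,"delta_pos": [0.136,0.255,0],"twist": [0,0,0]}]'

```text
time_s: 1.43
ee_pos: [0.4168, 0.0062, 0.3012]
tcp_rot: [[0.268, -0.963, -0.0], [-0.963, -0.268, 0.0], [-0.0, 0.0, -1.0]]
wrist_force: [0.0, -1.1, -0.4]
width: 1.001
```

Call:
send_rows --deltas '[{"claw": 0,"delta_pos": [0.016,0.03,0],"twist": [0,0,0]},{"claw": 0,"delta_pos": [0.032,0.06,0],"twist": [0,0,0]},{"claw": 0,"delta_pos": [0.048,0.09,0],"twist": [0,0,0]},{"claw": 0,"delta_pos": [0.064,0.12,0],"twist": [0,0,0]},{"claw": 0,"delta_pos": [0.08,0.15,0],"twist": [0,0,0]},{"claw": 0,"delta_pos": [0.096,0.18,0],"twist": [0,0,0]},{"claw": 0,"delta_pos": [0.112,0.21,0],"twist": [0,0,0]},{"claw": 0,"delta_pos": [0.12,0.22,0],"twist": [0,0,0]}]'

```text
time_s: 2.1
ee_pos: [0.5369, 0.2275, 0.3002]
tcp_rot: [[0.27, -0.963, -0.001], [-0.963, -0.27, 0.001], [-0.001, 0.001, -1.0]]
wrist_force: [-0.1, -1.3, -0.5]
width: 0.998
```

Call:
send_rows --deltas '[{"claw": 0,"delta_pos": [0.003,0.006,0],"twist": [0,0,-0.01]},{"claw": 0,"delta_pos": [0.007,0.0105,-0.02],"twist": [0,0,-0.01]},{"claw": 0,"delta_pos": [0.007,0.0105,-0.05],"twist": [0,0,-0.01]},{"claw": 0,"delta_pos": [0.007,0.0105,-0.08],"twist": [0,0,-0.01]},{"claw": 0,"delta_pos": [0.007,0.0105,-0.105],"twist": [0,0,-0.01]},{"claw": 0,"delta_pos": [0.007,0.0105,-0.125],"twist": [0,0,-0.01]},{"claw": 0,"delta_pos": [0.007,0.0105,-0.125],"twist": [0,0,-0.01]},{"claw": 0,"delta_pos": [0.007,0.0105,-0.125],"twist": [0,0,-0.01]}]'

```text
time_s: 2.77
ee_pos: [0.5432, 0.2341, 0.1764]
tcp_rot: [[0.257, -0.966, -0.001], [-0.966, -0.257, -0.0], [0.0, 0.001, -1.0]]
wrist_force: [-0.3, 0.4, 0.4]
width: 0.997
```

Run:
```python
from station import robot
import cv2,numpy as np
a=robot.capture("side")["color"][150:310,190:360,::-1]; b=robot.capture("top")["color"][130:270,180:300,::-1]
im=np.zeros((480,800,3),np.uint8);a=cv2.resize(a,None,fx=2.5,fy=2.5);b=cv2.resize(b,None,fx=3,fy=3)
im[:400,:425]=a;im[:420,430:790]=b;cv2.imwrite("pics/grasp.png",im);print(robot.state()["ee_pos"])
```

```text
[0.54406783 0.23447038 0.17812492]
```

View pics/grasp.png

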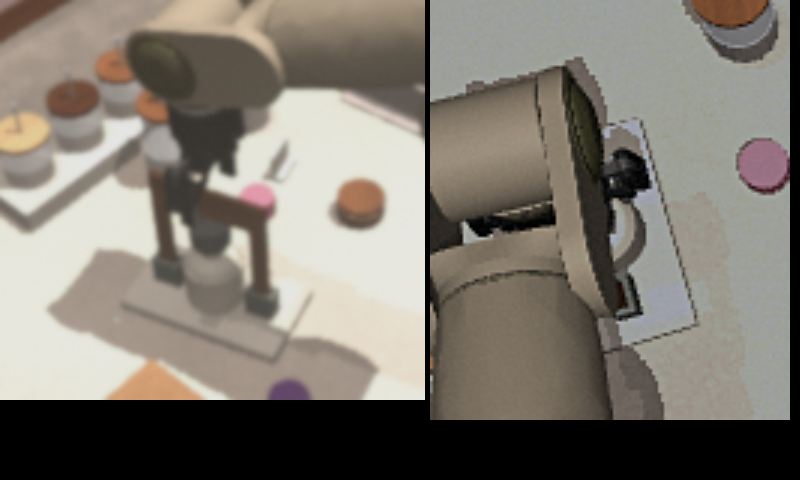

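The side crop shows the fingers straddling the beam at about (195,195), with the pads on either side. I'll centre by 3 mm and close.

Call:
send_rows --deltas '[{"claw": 0,"delta_pos": [0,0.003,0],"twist": [0,0,0]},{"claw": 0.5,"delta_pos": [0,0.003,0],"twist": [0,0,0]},{"claw": 0.8,"delta_pos": [0,0.003,0],"twist": [0,0,0]},{"claw": 1,"delta_pos": [0,0.003,0],"twist": [0,0,0]},{"claw": 1,"delta_pos": [0,0.003,0],"twist": [0,0,0]},{"claw": 1,"delta_pos": [0,0.003,0],"twist": [0,0,0]},{"claw": 1,"delta_pos": [0,0.003,0],"twist": [0,0,0]},{"claw": 1,"delta_pos": [0,0.003,0],"twist": [0,0,0]}]' --newtons 40

```text
time_s: 3.53
ee_pos: [0.5435, 0.2377, 0.1764]
tcp_rot: [[0.258, -0.966, 0.0], [-0.966, -0.258, 0.0], [-0.0, -0.0, -1.0]]
wrist_force: [-0.2, -0.5, -0.5]
width: 0.089
```

Call:
send_rows --deltas '[{"claw": 1,"delta_pos": [0,0,0],"twist": [0,0,0]},{"claw": 1,"delta_pos": [0,0,0.003],"twist": [0,0,0]},{"claw": 1,"delta_pos": [0,0,0.007],"twist": [0,0,0]},{"claw": 1,"delta_pos": [0,0,0.012],"twist": [0,0,0]},{"claw": 1,"delta_pos": [0,0,0.018],"twist": [0,0,0]},{"claw": 1,"delta_pos": [0,0,0.024],"twist": [0,0,0]}]'

```text
time_s: 4.03
ee_pos: [0.5435, 0.2376, 0.2011]
tcp_rot: [[0.258, -0.966, 0.0], [-0.966, -0.258, 0.0], [0.0, -0.0, -1.0]]
wrist_force: [-0.2, 0.5, -0.9]
width: 0.088
```

Call:
send_rows --deltas '[{"claw": 1,"delta_pos": [0,0,0.01],"twist": [0,0,0]},{"claw": 1,"delta_pos": [0,0,0.025],"twist": [0,0,0]},{"claw": 1,"delta_pos": [0,0,0.045],"twist": [0,0,0]},{"claw": 1,"delta_pos": [0,0,0.07],"twist": [0,0,0]},{"claw": 1,"delta_pos": [0,0,0.095],"twist": [0,0,0]},{"claw": 1,"delta_pos": [0,0,0.12],"twist": [0,0,0]},{"claw": 1,"delta_pos": [0,0,0.14],"twist": [0,0,0]},{"claw": 1,"delta_pos": [0,0,0.155],"twist": [0,0,0]}]'

```text
time_s: 4.7
ee_pos: [0.5434, 0.2376, 0.3584]
tcp_rot: [[0.258, -0.966, 0.003], [-0.966, -0.258, 0.001], [0.0, -0.003, -1.0]]
wrist_force: [0.8, 0.1, -0.8]
width: 0.084
```

Call:
send_rows --deltas '[{"claw": 1,"delta_pos": [0.001,-0.01,0.005],"twist": [0,0,-0.01]},{"claw": 1,"delta_pos": [0.002,-0.03,0.005],"twist": [0,0,-0.03]},{"claw": 1,"delta_pos": [0.004,-0.055,0.005],"twist": [0,0,-0.05]},{"claw": 1,"delta_pos": [0.005,-0.085,0.005],"twist": [0,0,-0.07]},{"claw": 1,"delta_pos": [0.007,-0.115,0.005],"twist": [0,0,-0.09]},{"claw": 1,"delta_pos": [0.009,-0.145,0.005],"twist": [0,0,-0.11]},{"claw": 1,"delta_pos": [0.011,-0.175,0.005],"twist": [0,0,-0.13]},{"claw": 1,"delta_pos": [0.013,-0.205,0.005],"twist": [0,0,-0.15]}]'

```text
time_s: 5.37
ee_pos: [0.5559, 0.0306, 0.3601]
tcp_rot: [[0.109, -0.994, -0.001], [-0.994, -0.109, -0.0], [-0.0, 0.001, -1.0]]
wrist_force: [0.7, 0.9, -1.5]
width: 0.088
```

Call:
send_rows --deltas '[{"claw": 1,"delta_pos": [0.002,-0.03,0],"twist": [0,0,-0.02]},{"claw": 1,"delta_pos": [0.004,-0.06,0],"twist": [0,0,-0.04]},{"claw": 1,"delta_pos": [0.006,-0.09,0],"twist": [0,0,-0.06]},{"claw": 1,"delta_pos": [0.008,-0.12,0],"twist": [0,0,-0.06]},{"claw": 1,"delta_pos": [0.009,-0.15,0],"twist": [0,0,-0.06]},{"claw": 1,"delta_pos": [0.01,-0.18,0],"twist": [0,0,-0.06]},{"claw": 1,"delta_pos": [0.011,-0.21,0],"twist": [0,0,-0.06]},{"claw": 1,"delta_pos": [0.012,-0.235,0],"twist": [0,0,-0.06]}]'

```text
time_s: 6.03
ee_pos: [0.5676, -0.205, 0.3599]
tcp_rot: [[0.049, -0.999, -0.001], [-0.999, -0.049, 0.0], [-0.0, 0.001, -1.0]]
wrist_force: [0.2, -0.6, -0.8]
width: 0.085
```

Call:
send_rows --deltas '[{"claw": 1,"delta_pos": [0,-0.01,0],"twist": [0,0,0]},{"claw": 1,"delta_pos": [0,-0.018,0],"twist": [0,0,0]},{"claw": 1,"delta_pos": [0,-0.022,0],"twist": [0,0,0]},{"claw": 1,"delta_pos": [0,-0.024,0],"twist": [0,0,0]},{"claw": 1,"delta_pos": [0,-0.024,-0.03],"twist": [0,0,0]},{"claw": 1,"delta_pos": [0,-0.024,-0.06],"twist": [0,0,0]},{"claw": 1,"delta_pos": [0,-0.024,-0.08],"twist": [0,0,0]},{"claw": 1,"delta_pos": [0,-0.024,-0.09],"twist": [0,0,0]}]'

```text
time_s: 6.7
ee_pos: [0.5678, -0.2248, 0.2676]
tcp_rot: [[0.052, -0.999, -0.003], [-0.999, -0.052, 0.002], [-0.003, 0.003, -1.0]]
wrist_force: [0.1, -0.3, -0.7]
width: 0.088
```

Run:
```python
from station import robot
import cv2,numpy as np
print(robot.state()["ee_pos"],robot.state()["tcp_rot"])
A=robot.capture("side");B=robot.capture("top");np.savez("side1.npz",**A);np.savez("top1.npz",**B)
a=A["color"][70:230,290:450,::-1]; b=B["color"][120:260,330:450,::-1]
im=np.zeros((480,800,3),np.uint8);a=cv2.resize(a,None,fx=3,fy=3,interpolation=2);b=cv2.resize(b,None,fx=2.6,fy=2.6)
im[:480,:480]=a;im[:364,485:797]=b;cv2.imwrite("pics/over.png",im)
```

```text
[ 0.56782242 -0.22482818  0.26764593] [[ 0.05211122 -0.99863548 -0.00340544]
 [-0.9986381  -0.05211936  0.00234743]
 [-0.00252172  0.00327847 -0.99999145]]
```

View pics/over.png

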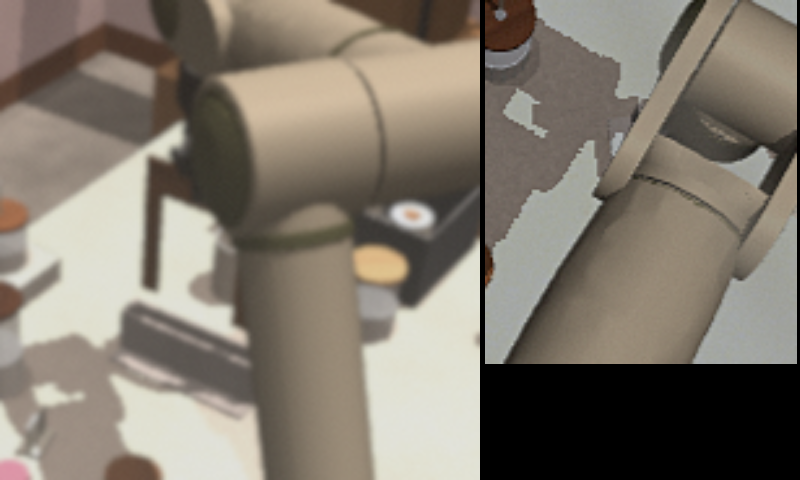

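Run:
```python
from h import *
s=dict(np.load("side1.npz"));e=np.array([.5678,-.2248]);a=np.radians(3.0);x=np.array([np.cos(a),np.sin(a)]);y=np.array([-x[1],x[0]])
for lx in(55,77):
  for ly in(4,-4): print(lx,ly,proj(s,np.r_[e+x*lx/1e3+y*ly/1e3,.1096]).round(1))
img=s["color"].astype(int)
for v in range(158,170,1): print(v,[tuple(img[v,u]) [0] for u in range(332,350)])
# trough at 3 deg
tc=np.array([.569,-.2285])
for lx in(-94,94):
  for ly in(12,-12): print("tr",lx,ly,proj(s,np.r_[tc+x*lx/1e3+y*ly/1e3,.065]).round(1))
```

```text
55 4 [341.1 167. ]
55 -4 [342.2 165.9]
77 4 [336.2 164.9]
77 -4 [337.4 163.9]
158 [np.int64(224), np.int64(224), np.int64(224), np.int64(220), np.int64(197), np.int64(150), np.int64(102), np.int64(80), np.int64(76), np.int64(81), np.int64(113), np.int64(166), np.int64(208), np.int64(222), np.int64(224), np.int64(223), np.int64(224), np.int64(224)]
159 [np.int64(224), np.int64(224), np.int64(223), np.int64(219), np.int64(197), np.int64(150), np.int64(102), np.int64(77), np.int64(75), np.int64(82), np.int64(115), np.int64(167), np.int64(209), np.int64(222), np.int64(224), np.int64(223), np.int64(223), np.int64(224)]
160 [np.int64(225), np.int64(224), np.int64(223), np.int64(219), np.int64(197), np.int64(150), np.int64(102), np.int64(79), np.int64(76), np.int64(85), np.int64(121), np.int64(171), np.int64(211), np.int64(222), np.int64(224), np.int64(224), np.int64(224), np.int64(223)]
161 [np.int64(223), np.int64(224), np.int64(224), np.int64(219), np.int64(196), np.int64(148), np.int64(101), np.int64(78), np.int64(76), np.int64(87), np.int64(124), np.int64(174), np.int64(212), np.int64(
[... 1647 characters left out ...]
t64(224), np.int64(224), np.int64(223), np.int64(224)]
168 [np.int64(224), np.int64(223), np.int64(223), np.int64(222), np.int64(222), np.int64(222), np.int64(221), np.int64(219), np.int64(217), np.int64(212), np.int64(213), np.int64(220), np.int64(223), np.int64(223), np.int64(223), np.int64(224), np.int64(224), np.int64(224)]
169 [np.int64(221), np.int64(219), np.int64(215), np.int64(211), np.int64(211), np.int64(218), np.int64(221), np.int64(222), np.int64(223), np.int64(221), np.int64(222), np.int64(224), np.int64(223), np.int64(224), np.int64(223), np.int64(224), np.int64(223), np.int64(223)]
tr -94 12 [373.5 191.6]
tr -94 -12 [376.7 188.2]
tr 94 12 [331.4 172.9]
tr 94 -12 [334.8 169.8]
```

The leg's foot edge appears at u 337–342.5, v about 166, against 336–342 predicted, so the guard hangs as expected. I'll correct by 3.5 mm and lower it in.

Call:
send_rows --deltas '[{"claw": 1,"delta_pos": [0.001,-0.004,0],"twist": [0,0,0]},{"claw": 1,"delta_pos": [0.001,-0.004,0],"twist": [0,0,0]},{"claw": 1,"delta_pos": [0.001,-0.004,-0.015],"twist": [0,0,0]},{"claw": 1,"delta_pos": [0.001,-0.004,-0.03],"twist": [0,0,0]},{"claw": 1,"delta_pos": [0.001,-0.004,-0.04],"twist": [0,0,0]},{"claw": 1,"delta_pos": [0.001,-0.004,-0.048],"twist": [0,0,0]},{"claw": 1,"delta_pos": [0.001,-0.004,-0.056],"twist": [0,0,0]},{"claw": 1,"delta_pos": [0.001,-0.004,-0.064],"twist": [0,0,0]}]'

```text
time_s: 7.47
ee_pos: [0.5697, -0.2306, 0.2064]
tcp_rot: [[0.051, -0.999, 0.001], [-0.999, -0.051, -0.001], [0.001, -0.001, -1.0]]
wrist_force: [0.5, 0.8, -0.9]
width: 0.087
```

Call:
send_rows --deltas '[{"claw": 1,"delta_pos": [0,0.001,-0.01],"twist": [0,0,0]},{"claw": 1,"delta_pos": [0,0.001,-0.02],"twist": [0,0,0]},{"claw": 1,"delta_pos": [0,0.001,-0.028],"twist": [0,0,0]},{"claw": 1,"delta_pos": [0,0.001,-0.034],"twist": [0,0,0]},{"claw": 1,"delta_pos": [0,0.001,-0.037],"twist": [0,0,0]},{"claw": 1,"delta_pos": [0,0.001,-0.039],"twist": [0,0,0]},{"claw": 1,"delta_pos": [0,0.001,-0.04],"twist": [0,0,0]},{"claw": 1,"delta_pos": [0,0.001,-0.041],"twist": [0,0,0]}]'

```text
time_s: 8.13
ee_pos: [0.5696, -0.2295, 0.1656]
tcp_rot: [[0.051, -0.999, 0.001], [-0.999, -0.051, -0.0], [0.0, -0.001, -1.0]]
wrist_force: [-0.2, 0.3, -0.1]
width: 0.086
```

Run:
```python
from station import robot
import cv2,numpy as np
print(robot.state()["ee_pos"],robot.state()["wrist_force"])
A=robot.capture("side");a=A["color"][100:220,290:430,::-1]
cv2.imwrite("pics/in.png",cv2.resize(a,None,fx=4,fy=4,interpolation=2))
```

```text
[ 0.56959633 -0.2294972   0.16559611] [-0.2375691   0.30904044 -0.06202228]
```

View pics/in.png

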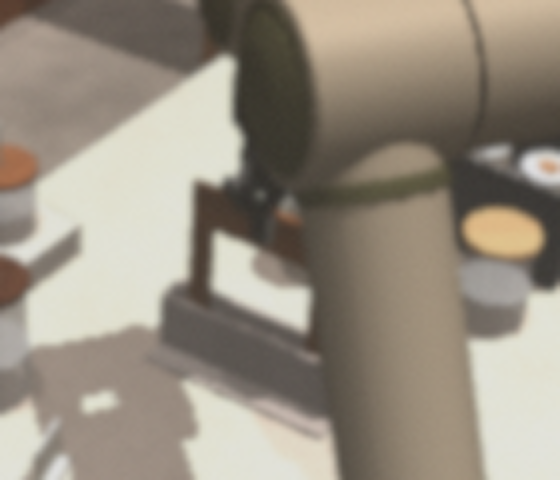

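Both legs are inside the trough and the force is about 0. I'll lower 1 mm more and release gently.

Call:
send_rows --deltas '[{"claw": 1,"delta_pos": [0,0,-0.001],"twist": [0,0,0]},{"claw": 0.9,"delta_pos": [0,0,-0.001],"twist": [0,0,0]},{"claw": 0.7,"delta_pos": [0,0,-0.001],"twist": [0,0,0]},{"claw": 0.4,"delta_pos": [0,0,-0.001],"twist": [0,0,0]},{"claw": 0,"delta_pos": [0,0,-0.001],"twist": [0,0,0]},{"claw": 0,"delta_pos": [0,0,-0.001],"twist": [0,0,0]},{"claw": 0,"delta_pos": [0,0,-0.001],"twist": [0,0,0]},{"claw": 0,"delta_pos": [0,0,-0.001],"twist": [0,0,0]}]'

```text
time_s: 8.85
ee_pos: [0.5694, -0.2294, 0.1643]
tcp_rot: [[0.051, -0.999, 0.0], [-0.999, -0.051, -0.0], [0.0, -0.0, -1.0]]
wrist_force: [0.6, -0.3, -0.3]
width: 0.94
```

Run:
```python
from station import robot
import cv2,numpy as np
print(robot.state()["ee_pos"],robot.state()["wrist_force"],robot.state()["width"])
A=robot.capture("side");a=A["color"][100:220,290:430,::-1]
cv2.imwrite("pics/rel.png",cv2.resize(a,None,fx=4,fy=4,interpolation=2))
```

```text
[ 0.56942932 -0.22936675  0.16432658] [ 0.64167495 -0.33510031 -0.33346704] 0.9396210246639204
```

View pics/rel.png

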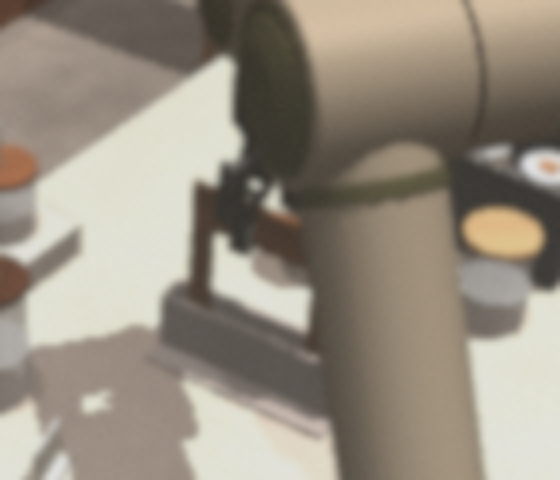

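The guard stands upright on its own at (255,215) with the fingers open. I'll back straight up, then move toward the bottle, turning to -75° on the way.

Call:
send_rows --deltas '[{"claw": 0,"delta_pos": [0,0,0.005],"twist": [0,0,0]},{"claw": 0,"delta_pos": [0,0,0.02],"twist": [0,0,0]},{"claw": 0,"delta_pos": [0,0,0.045],"twist": [0,0,0]},{"claw": 0,"delta_pos": [0,0,0.075],"twist": [0,0,0]},{"claw": 0,"delta_pos": [0,0,0.105],"twist": [0,0,0]},{"claw": 0,"delta_pos": [0,0,0.13],"twist": [0,0,0]},{"claw": 0,"delta_pos": [0,0.01,0.15],"twist": [0,0,0]},{"claw": 0,"delta_pos": [-0.01,0.03,0.155],"twist": [0,0,0]}]'

```text
time_s: 9.57
ee_pos: [0.5604, -0.2007, 0.3226]
tcp_rot: [[0.049, -0.999, 0.005], [-0.999, -0.049, -0.003], [0.003, -0.005, -1.0]]
wrist_force: [0.3, 0.6, 0.1]
width: 1.003
```

Call:
send_rows --deltas '[{"claw": 0,"delta_pos": [-0.02,0.03,0],"twist": [0,0,0.03]},{"claw": 0,"delta_pos": [-0.04,0.06,0],"twist": [0,0,0.05]},{"claw": 0,"delta_pos": [-0.06,0.09,0],"twist": [0,0,0.08]},{"claw": 0,"delta_pos": [-0.08,0.12,0],"twist": [0,0,0.11]},{"claw": 0,"delta_pos": [-0.1,0.15,0],"twist": [0,0,0.14]},{"claw": 0,"delta_pos": [-0.12,0.18,0],"twist": [0,0,0.17]},{"claw": 0,"delta_pos": [-0.14,0.2,0],"twist": [0,0,0.2]},{"claw": 0,"delta_pos": [-0.15,0.21,0],"twist": [0,0,0.21]}]'

```text
time_s: 10.23
ee_pos: [0.4076, 0.0126, 0.3201]
tcp_rot: [[0.261, -0.965, 0.001], [-0.965, -0.261, -0.0], [0.0, -0.001, -1.0]]
wrist_force: [1.0, -0.3, 0.3]
width: 0.998
```

Run:
```python
from station import robot
import cv2,numpy as np
print(robot.state()["ee_pos"])
for i in range(2):B=robot.capture("top")
A=robot.capture("side");np.savez("side2.npz",**A);np.savez("top2.npz",**B)
a=A["color"][170:300,230:400,::-1]; b=B["color"][150:260,200:420,::-1]
im=np.zeros((600,800,3),np.uint8);a=cv2.resize(a,None,fx=2.3,fy=2.3,interpolation=2)[:299];b=cv2.resize(b[:,:70],None,fx=5,fy=5,interpolation=2)
im[:550,:350]=b;im[:299,355:355+391]=a;im[302:302+250,355:355+110]=0
d=cv2.resize(B["color"][140:250,360:430,::-1],None,fx=2.6,fy=2.6,interpolation=2);im[302:302+d.shape[0],355:355+d.shape[1]]=d
cv2.imwrite("pics/cap.png",im)
```

```text
[0.40763323 0.01257041 0.32010076]
```

View pics/cap.png

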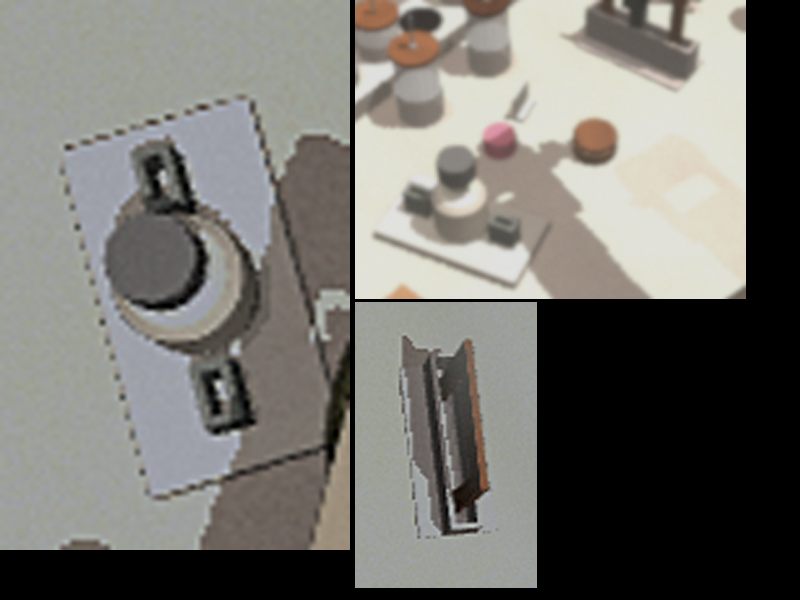

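The guard stands in the trough and the bare grey cap is visible at top crop (155,260). I'll compute the cap centre.

Run:
```python
from h import *
t=dict(np.load("top2.npz"));s=dict(np.load("side2.npz"))
px=lambda x,y:((x+.5)/5-.5+200,(y+.5)/5-.5+150)
# grey mask of the top face
im=t["color"].astype(int)[185:220,215:245];m=((im.max(2)<110)&(im.max(2)>60)&(np.ptp(im,axis=2)<14)).astype(np.uint8)
n,l,st,ce=cv2.connectedComponentsWithStats(m);k=1+st[1:,4].argmax();print(st[k],ce[k]+[215,185])
for z in(.154,):
  print(plane(t,ce[k]+[215,185],z).round(4),plane(t,px(154,259),z).round(4))
  for p in((107,259),(201,259),(154,212),(154,307)):print(plane(t,px(*p),z).round(4))
u=(230+(457-355+.5)/2.3-.5,170+(159)/2.3-.5);print("side",plane(s,u,.154).round(4))
```

```text
[  6   0  19  26 282] [229.63475177 200.19858156]
[0.546  0.2391 0.154 ] [0.5426 0.237  0.154 ]
[0.5434 0.2623 0.154 ]
[0.5419 0.2117 0.154 ]
[0.5683 0.2372 0.154 ]
[0.5166 0.2368 0.154 ]
side [0.5396 0.237  0.154 ]
```

Call:
send_rows --deltas '[{"claw": 0,"delta_pos": [0.018,0.03,0],"twist": [0,0,0]},{"claw": 0,"delta_pos": [0.036,0.06,0],"twist": [0,0,0]},{"claw": 0,"delta_pos": [0.055,0.09,0],"twist": [0,0,0]},{"claw": 0,"delta_pos": [0.073,0.12,-0.01],"twist": [0,0,0]},{"claw": 0,"delta_pos": [0.09,0.15,-0.03],"twist": [0,0,0]},{"claw": 0,"delta_pos": [0.108,0.18,-0.05],"twist": [0,0,0]},{"claw": 0,"delta_pos": [0.125,0.208,-0.07],"twist": [0,0,0]},{"claw": 0,"delta_pos": [0.1355,0.225,-0.09],"twist": [0,0,0]}]'

```text
time_s: 11.05
ee_pos: [0.5471, 0.2371, 0.227]
tcp_rot: [[0.257, -0.966, -0.001], [-0.966, -0.257, 0.0], [-0.0, 0.001, -1.0]]
wrist_force: [0.3, -0.5, -0.4]
width: 1.001
```

Call:
send_rows --deltas '[{"claw": 0,"delta_pos": [0,0,-0.02],"twist": [0,0,0]},{"claw": 0,"delta_pos": [0,0,-0.04],"twist": [0,0,0]},{"claw": 0,"delta_pos": [0,0,-0.06],"twist": [0,0,0]},{"claw": 0,"delta_pos": [0,0,-0.08],"twist": [0,0,0]},{"claw": 0,"delta_pos": [0,0,-0.095],"twist": [0,0,0]},{"claw": 0,"delta_pos": [0,0,-0.105],"twist": [0,0,0]},{"claw": 0,"delta_pos": [0,0,-0.11],"twist": [0,0,0]},{"claw": 0,"delta_pos": [0,0,-0.11],"twist": [0,0,0]}]'

```text
time_s: 11.72
ee_pos: [0.5453, 0.235, 0.1182]
tcp_rot: [[0.257, -0.966, -0.002], [-0.966, -0.257, -0.0], [-0.0, 0.002, -1.0]]
wrist_force: [-0.0, 0.7, 0.3]
width: 1.002
```

Call:
send_rows --deltas '[{"claw": 0,"delta_pos": [-0.001,0.002,0],"twist": [0,0,0]},{"claw": 0,"delta_pos": [-0.001,0.002,0],"twist": [0,0,0]},{"claw": 0,"delta_pos": [-0.001,0.002,0],"twist": [0,0,0]}]'

```text
time_s: 11.97
ee_pos: [0.5444, 0.2378, 0.1202]
tcp_rot: [[0.258, -0.966, 0.002], [-0.966, -0.258, 0.0], [0.0, -0.002, -1.0]]
wrist_force: [-0.3, -0.2, -0.5]
width: 1.005
```

Call:
send_rows --deltas '[{"claw": 0.3,"delta_pos": [0,0,0],"twist": [0,0,0]},{"claw": 0.5,"delta_pos": [0,0,0],"twist": [0,0,0]},{"claw": 1,"delta_pos": [0,0,0],"twist": [0,0,0]},{"claw": 1,"delta_pos": [0,0,0],"twist": [0,0,0]},{"claw": 1,"delta_pos": [0,0,0],"twist": [0,0,0]},{"claw": 1,"delta_pos": [0,0,0],"twist": [0,0,0]}]' --newtons 70

```text
time_s: 12.47
ee_pos: [0.544, 0.2379, 0.1198]
tcp_rot: [[0.258, -0.966, 0.001], [-0.966, -0.258, 0.0], [-0.0, -0.001, -1.0]]
wrist_force: [-1.8, 1.9, 5.3]
width: 0.567
```

The grip is on at about 49 mm and well centred, since the side forces are small. Now I'll press.

Call:
send_rows --deltas '[{"claw": 1,"delta_pos": [0,0,-0.002],"twist": [0,0,0]},{"claw": 1,"delta_pos": [0,0,-0.004],"twist": [0,0,0]},{"claw": 1,"delta_pos": [0,0,-0.005],"twist": [0,0,0]},{"claw": 1,"delta_pos": [0,0,-0.006],"twist": [0,0,0]},{"claw": 1,"delta_pos": [0,0,-0.007],"twist": [0,0,0]},{"claw": 1,"delta_pos": [0,0,-0.007],"twist": [0,0,0]}]'

```text
time_s: 12.97
ee_pos: [0.544, 0.2379, 0.1137]
tcp_rot: [[0.258, -0.966, 0.001], [-0.966, -0.258, 0.001], [-0.0, -0.001, -1.0]]
wrist_force: [-5.6, -0.1, 11.7]
width: 0.565
```

Call:
send_rows --deltas '[{"claw": 1,"delta_pos": [-0.001,0,-0.0015],"twist": [0,0,0]},{"claw": 1,"delta_pos": [-0.001,0,-0.0015],"twist": [0,0,0.05]},{"claw": 1,"delta_pos": [-0.001,0,-0.0015],"twist": [0,0,0.12]},{"claw": 1,"delta_pos": [-0.001,0,-0.0015],"twist": [0,0,0.2]},{"claw": 1,"delta_pos": [-0.001,0,-0.0015],"twist": [0,0,0.28]},{"claw": 1,"delta_pos": [-0.001,0,-0.0015],"twist": [0,0,0.36]},{"claw": 1,"delta_pos": [-0.001,0,-0.0015],"twist": [0,0,0.44]},{"claw": 1,"delta_pos": [-0.001,0,-0.0015],"twist": [0,0,0.52]}]'

```text
time_s: 13.63
ee_pos: [0.5445, 0.2381, 0.1131]
tcp_rot: [[0.707, -0.708, 0.005], [-0.708, -0.707, 0.001], [0.003, -0.005, -1.0]]
wrist_force: [0.3, 0.8, 14.8]
width: 0.567
```

Call:
send_rows --deltas '[{"claw": 1,"delta_pos": [0,0,0],"twist": [0,0,0.08]},{"claw": 1,"delta_pos": [0,0,0],"twist": [0,0,0.16]},{"claw": 1,"delta_pos": [0,0,0],"twist": [0,0,0.24]},{"claw": 1,"delta_pos": [0,0,0],"twist": [0,0,0.32]},{"claw": 1,"delta_pos": [0,0,0],"twist": [0,0,0.4]},{"claw": 1,"delta_pos": [0,0,0],"twist": [0,0,0.48]},{"claw": 1,"delta_pos": [0,0,0],"twist": [0,0,0.55]},{"claw": 1,"delta_pos": [0,0,0],"twist": [0,0,0.55]}]'

```text
time_s: 14.3
ee_pos: [0.5446, 0.2379, 0.1131]
tcp_rot: [[0.972, -0.234, 0.006], [-0.234, -0.972, 0.001], [0.005, -0.002, -1.0]]
wrist_force: [-0.1, 1.1, 14.8]
width: 0.567
```

Run:
```python
from station import robot
s=robot.state();print(s["ee_pos"],s["tcp_rot"][:,0],s["wrist_force"],s["wrist_torque"],s["q"])
```

```text
[0.54457388 0.23792741 0.11314691] [ 0.97220689 -0.23406784  0.00509926] [-0.07576806  1.05606372 14.8312625 ] [ 0.0974997  -0.00063589  0.03860555] [ 1.23166274e+01  3.26768399e+01  8.21491980e+01 -3.46585689e-03
  6.48508212e+01  2.58546004e+01]
```

The turn is about 61° with little torque, so the cap turned with the tool. I'll lift slowly and watch the force.

Call:
send_rows --deltas '[{"claw": 1,"delta_pos": [0,0,0.002],"twist": [0,0,0]},{"claw": 1,"delta_pos": [0,0,0.005],"twist": [0,0,0]},{"claw": 1,"delta_pos": [0,0,0.008],"twist": [0,0,0]},{"claw": 1,"delta_pos": [0,0,0.011],"twist": [0,0,0]},{"claw": 1,"delta_pos": [0,0,0.014],"twist": [0,0,0]}]'

```text
time_s: 14.72
ee_pos: [0.5434, 0.2376, 0.1252]
tcp_rot: [[0.971, -0.238, 0.001], [-0.238, -0.971, 0.0], [0.001, -0.001, -1.0]]
wrist_force: [2.5, 1.4, -1.3]
width: 0.568
```

Call:
send_rows --deltas '[{"claw": 1,"delta_pos": [0,0,0.008],"twist": [0,0,0]},{"claw": 1,"delta_pos": [0,0,0.018],"twist": [0,0,0]},{"claw": 1,"delta_pos": [0,0,0.03],"twist": [0,0,0]},{"claw": 1,"delta_pos": [0,0,0.044],"twist": [0,0,0]},{"claw": 1,"delta_pos": [0,0,0.056],"twist": [0,0,0]},{"claw": 1,"delta_pos": [0,0,0.064],"twist": [0,0,0]},{"claw": 1,"delta_pos": [0,0,0.067],"twist": [0,0,0]},{"claw": 1,"delta_pos": [0,0,0.067],"twist": [0,0,0]}]'

```text
time_s: 15.38
ee_pos: [0.543, 0.2376, 0.1924]
tcp_rot: [[0.971, -0.238, 0.001], [-0.238, -0.971, 0.0], [0.001, -0.0, -1.0]]
wrist_force: [-0.3, 0.2, 0.1]
width: 0.567
```

Call:
send_rows --deltas '[{"claw": 1,"delta_pos": [0,0,0],"twist": [0,0,0]},{"claw": 1,"delta_pos": [0,0,0],"twist": [0,0,0]},{"claw": 1,"delta_pos": [0,0,0],"twist": [0,0,0]},{"claw": 1,"delta_pos": [0,0,0],"twist": [0,0,0]}]'

```text
time_s: 15.72
ee_pos: [0.5428, 0.2376, 0.1913]
tcp_rot: [[0.971, -0.238, -0.001], [-0.238, -0.971, -0.0], [-0.001, 0.0, -1.0]]
wrist_force: [0.6, -0.0, -0.2]
width: 0.567
```

Run:
```python
from station import robot
import cv2,numpy as np
s=robot.state();print(s["ee_pos"],s["wrist_force"],s["width"],abs(s["dq"]).max())
a=robot.capture("side")["color"][160:310,220:400,::-1];b=robot.capture("top")["color"][140:250,340:430,::-1]
im=np.zeros((525,800,3),np.uint8);im[:450,:540]=cv2.resize(a,None,fx=3,fy=3,interpolation=2);d=cv2.resize(b,None,fx=2.8,fy=2.8,interpolation=2);im[:308,545:545+252]=d
cv2.imwrite("pics/final.png",im)
```

```text
[0.54276002 0.23757594 0.19130916] [ 0.60816345 -0.00629811 -0.19418844] 0.567079465665751 0.18308898635561238
```

View pics/final.png

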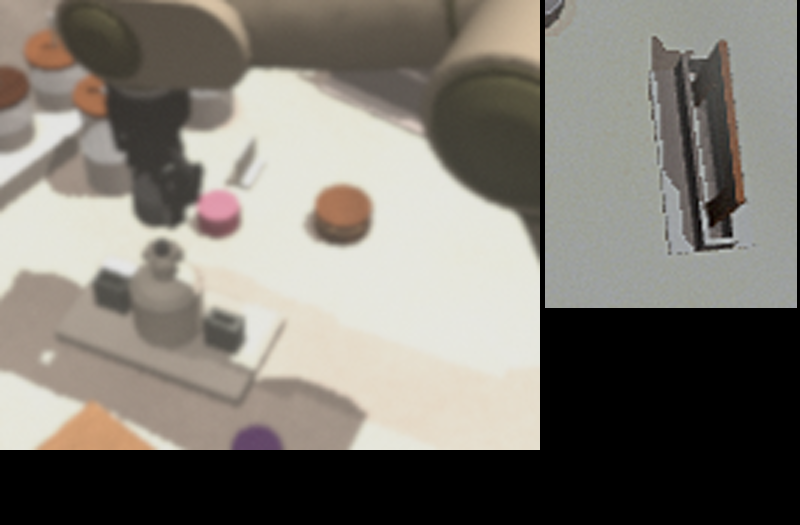

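The bottle is open, with its bare neck at (162,255). The cap is held in the fingers at (160,200), still and upright, and the guard stands in the trough. Handing in.

```bash
python3 -c "
from station import robot
print(robot.job_done())"
```

```text
the job is handed in; nothing more can be done
None
```

I lifted the guard straight out of its slots, stood it in the trough and let it go. Then I gripped the cap, pressed it about 6–7 mm (14.8 N), turned it about 61° anticlockwise and lifted it off. I handed the job in at about 16 s on the clock, with the gripper still holding the cap.

- **Cap:** the gripper opening was steady at about 48 mm, close to the cap's 50 mm. From the tool height, the cap's centre should be about 78 mm above the bottle mouth. It was upright, still and within about 2 mm of the axis. The last picture shows the bare neck.
- **Guard:** the last picture shows it upright in the trough. I judged its final pose from that picture and the tool position at release (about 1 mm from the trough's centre), and did not measure it again.
- **Bystanders:** nothing I could see had moved, but I only looked at the area around the stand and trough, and did not check the far tumblers or the carton closely.
- **Disagreement:** the side view put the cap 3 mm from where the top view did. I used the top view, and the side forces when the gripper closed were only about 2 N. They rose to 5.6 N while pressing, so I shifted 1 mm to ease that.

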